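Refit a valve's bezel ring and D-bore knob on the gas console and hold the flush

ROBOT

A 6-joint arm with a two-finger parallel gripper is mounted at the origin on the work surface. World frame = base frame: x ahead of the robot, y to its left, z up, the work surface at z = 0. Lengths are in m, angles in rad, forces in N, time in s.
With the tool pointing down it reaches from about 0.275 to 0.85 m from the base axis. Payload 5.2 kg.
Tool frame: the origin (TCP) lies at the very end of the fingers, on their centre line; the grasp point (between the pads) lies 19 mm behind it; z points along the fingers, y is the line along which they close (so a half turn about z gives the same grasp; the last joint's range is limited). The gripper opens to 85 mm and grips with 20 to 120 N. Pads are 22 mm wide; open, the fingers measure 114 mm over their backs; the gripper's body (76 mm by 85 mm) begins 54 mm behind the grasp point. The pads swing forward as they close: fully open they stand 13 mm farther back than shut.
Start: joints at [1.08, 0.259, 1.535, -0, 1.348, -0.203], TCP at [0.156, 0.527, 0.192] pointing down, gripper open.
Joint ranges: [-3.14, 3.14], [-0.91, 2.08], [0.19, 2.58], [-1.22, 4.36], [0.22, 2.71], [-3.12, 3.12]. Speed limits (rad/s): [2.57, 2.57, 3.14, 3.14, 3.14, 3.14].

INTERFACE

Orientations are given as [roll, pitch, yaw] about the fixed x, y, z axes, in that order (R = Rz(yaw) Ry(pitch) Rx(roll)).
In Python, from workcell import arm gives the robot as it stands.
- The arm moves only by the tool send_rows, never from a script. Its argument "commands" is a list of rows, each a list of 6 numbers: the shift along the tool's x, y, z scaled (see below), then the turn, a rotation vector about the tool's x, y, z scaled (see below). In form: [[dx, dy, dz, wx, wy, wz], ...]. A call has 1 to 12 rows; each row is the pose to reach, as a shift and turn from the pose commanded when the call began, along the tool's axes at that moment; what a row does not reach only later rows make up. The controller multiplies each number of a shift by 0.5 m and each number of a turn by 60 degrees. A row lasts 1/10 s, in which the tool goes at most 50 mm and 8.59 degrees, less where a joint would pass 70% of its speed; a pose out of reach is approached as far as the arm can. A call with a number of a shift or a turn outside -1 to 1 is refused whole. A call with a gripper value outside its range is refused whole. "jaw" is the opening, from 0 (shut) to 1 (fully open), set as the call begins (left out, the last holds). The fingers move at their own pace and stop on an object; the grip force is fixed at half the most. Time passes only in rows, so rows that repeat a pose let the fingers close. It gives the time, the measured TCP pose, the force, the opening and the grip force at its end, in the units of the state.
- arm.get_obs(): the state, without advancing time (a new reading comes with each control period).
- arm.get_image(name): name is "scene" or "side" or "wrist"; returns the picture (420x560x3 uint8, blue, green, red); there is no depth.
- arm.calibration(name): a dict with "fx", "fy", "cx", "cy" (pixels), "rvec" (rotation vector, rad) and "tvec" (3), from world to camera coordinates, as OpenCV has them. Camera axes: x right, y down, z forward; pixel columns grow to the right and rows downward; lengths in m; the calibration is good to about 2 mm. A picture is of the moment at which its call begins: read the wrist's pose just before it. calibration takes no time and is no camera call; for the wrist camera it gives the pose at the moment of the call.
- arm.job_done(): hands the job in; it is judged then, once.
The state is a dict: "clock": time; "joints": joint angles; "qvel": joint speeds; "joint_torque": joint torques, N m; "ee_pos": TCP position; "eef_rot": TCP orientation; "wrist_force": force on the tool from outside, world axes, zero at the start; "wrist_torque": the same for the moment, N m; "width": finger opening in m; "finger_force": force on a finger pad.
Only numpy, scipy, OpenCV 4.12 (cv2) and the standard library are available. Lean on these libraries where they do the work, as an engineer would, in place of code of your own. Each camera call takes 0.05 s, during which the arm holds its last target. There are 200 camera calls.

TASK

One of the three valves on the gas console has been stripped to its bare D-shaped stem. Slide the loose bezel ring over that stem until it lies flat on the panel around the valve's collar, then push the loose pointer knob fully home on the stem with its flat matched, and press the knob right down against the spring to flush the line. Finish while you are still holding the knob down; leave the other two valves' knobs and everything else on the bench as they are.

Things in the scene. Friction and masses are not known exactly. Their poses are not given: they have to be found in the camera images.
- console: The gas flow console, fixed: a white box 190 x 340 x 75 mm with an aluminium top panel, three valves in a row 100 mm apart (35 mm in front of its middle) and behind each a round pressure gauge, 6 mm proud. Origin at the centre of its underside; x to its rear (gauges), y along the row. The top panel is at z = 75 mm.
- valve: The stripped valve, fixed in any of the console's three places: a round steel collar 22 mm across and 12 mm high (chamfered top) on the panel, the bare D-stem rising from it. Origin on the valve's axis at panel height; z up.
- stem_top (a point): Centre of the top end of the bare steel D-stem, 36 mm above the panel with the stem up. The stem is 14 mm across with one flat 3.5 mm from its axis and stands 24 mm out of the collar, its top edge chamfered 0.8 mm. x points from the axis squarely out of the flat, z up; it turns and sinks with the stem.
- stem_turn (a joint): Angle of the stem about the vertical, rad, counter-clockwise from above; 0 when the flat faces the console's rear (+x of valve). Stiff: it stays unless turned with 0.3 Nm; stops at +-2.3.
- flush (a joint): How far the stem is pressed down, m: 0 up, 0.006 at its stop. A spring returns it; it starts to sink at 4 N and reaches the stop at 10 N.
- bezel: The loose aluminium bezel ring, lying flat: outside 46 mm, hole 25 mm, 12 mm high, 35 g. It passes over the collar of the stripped valve with 1.5 mm to spare all round. Origin at the centre of its underside; z up.
- knob: The loose black pointer knob, 45 g, standing on its skirt, bore down: round skirt 44 mm across, 20 mm high; on it a grip bar 14 mm wide (z 20 to 40 mm), its sides parallel from x = -19 to +12 mm, then tapering to the pointer's nose at x = +27 mm, which carries a white line. Origin at the centre of its underside, on the bore's axis; x to the pointer, z up.
- knob_bore (a point): Inner end of the loose knob's bore, 16 mm above its underside, on its axis; rests on the stem's top when fully home. The bore is D-shaped, 15.5 mm across, its flat 4.2 mm from the axis on the pointer's side, so the pointer must point as the stem's flat does (play 0.75 mm all round, about 0.15 rad). Home, the knob clears the bezel ring even when pressed.
- knob_pointer (a point): Top of the loose knob's pointer near the nose, 25 mm along its x and 40 mm above its underside.
- valve_a_pointer (a point): Top of the pointer of one of the two complete valves (to be left alone), 25 mm out from that valve's axis and 60 mm above the panel; x points out along the pointer. These valves look as the finished one will: bezel ring, then a knob with its underside 20 mm above the panel.
- valve_b_pointer (a point): The same for the other complete valve.
- seal_ring: A small steel sealing ring, outside 42 mm, hole 15 mm, 6 mm high, lying on the bench; not the bezel: too narrow for the collar. Leave it.
- spanner: A steel spanner 160 mm long, lying. Leave it.
- screwdriver: A screwdriver 190 mm long, lying. Leave it.
- reagent: An amber bottle, 64 mm across, 130 mm high, standing. Leave it.
- flowmeter: A hand-held flow meter, 75 x 130 x 28 mm, lying. Leave it.
- vials: A white vial rack, 60 x 130 mm, with vials to 44 mm height. Leave it.
- tee: A small brass tee fitting, 45 mm, lying. Leave it.

How it is judged:
By the outcome, as a careful person would: the job done as asked, in the order asked, and still so for the second after the job is handed in, while the arm keeps its last pose, push and grip.
It also fails if it takes over 67 s, if anything falls off the work surface, if the arm or the gripper's body presses on something with over 40 N, if the wrist force passes 120 N, or if a joint passes its speed limit or range.

## Working session

There is one attempt and no reset: what is moved stays moved. The work goes in short steps, Python scripts to look and compute and a tool call to move; the robot and the scene stay as the last step left them, time stands still between calls to the robot, and variables do not carry over. Pictures are saved under pics/ and viewed, at most 10 in all, crops included, and the job is handed in when it is done.

Besides the shell and the picture viewer there is one more tool, called after "Emit:" by a JSON object that holds its "name" and its "arguments". send_rows: Moves the arm, as the interface text tells. Shifts and turns lie within -1 to 1; 1 stands for 0.5 m of shift or 60 degrees of turn. Its arguments: {"type":"object","properties":{"commands":{"type":"array"},"jaw":{"type":"number"}},"required":["commands"]}

```bash
mkdir -p pics; ls
cat > h.py <<'E'
import numpy as np,cv2
from workcell import arm
from scipy.spatial.transform import Rotation as R
def cam(n):
    c=arm.calibration(n);K=np.array([[c['fx'],0,c['cx']],[0,c['fy'],c['cy']],[0,0,1.]])
    return K,R.from_rotvec(np.ravel(c['rvec'])).as_matrix(),np.ravel(c['tvec'])
def ray(n,px,z,C=None):
    K,Rm,t=C or cam(n);px=np.atleast_2d(px).astype(float)
    d=np.c_[px,np.ones(len(px))]@np.linalg.inv(K).T@Rm;o=-Rm.T@t
    return o+d*((z-o[2])/d[:,2])[:,None]
def proj(n,P,C=None):
    K,Rm,t=C or cam(n);q=(np.atleast_2d(P)@Rm.T+t)@K.T
    return q[:,:2]/q[:,2:]
def pose():
    o=arm.get_obs();return np.array(o['ee_pos']),R.from_euler('xyz',o['eef_rot'])
def goto(p,yaw):
    "row numbers for target TCP p, tool down with yaw"
    p0,r0=pose();rt=R.from_euler('xyz',[np.pi,0,yaw])
    return np.round(np.r_[r0.inv().apply(np.array(p)-p0)/.5,(r0.inv()*rt).as_rotvec()/np.radians(60)],4)
E
python3 - <<'E'
from h import *
o=arm.get_obs();print(o)
a=arm.get_image('scene');b=arm.get_image('side');c=arm.get_image('wrist')
cv2.imwrite('pics/s.png',a);cv2.imwrite('pics/d.png',b);cv2.imwrite('pics/w.png',c)
for n in('scene','side','wrist'):
    K,Rm,t=cam(n);print(n,K[0,0],-Rm.T@t,Rm[2])
E
```

```text
pics
{'clock': 0.0, 'joints': array([ 1.08015071e+00,  2.59318013e-01,  1.53609731e+00, -1.03984271e-05,
        1.34800540e+00, -2.02787691e-01]), 'qvel': array([ 0.0010646 , -0.00075546,  0.00111533,  0.00068132,  0.00032787,
        0.00025031]), 'joint_torque': array([ 7.63999942e-04, -4.46029222e+01, -2.90576380e+01, -2.49579516e-04,
        1.13319690e-02,  1.57714294e-05]), 'ee_pos': array([0.1558275, 0.526831 , 0.1915825]), 'eef_rot': array([-3.13980000e+00, -3.58244804e-04,  2.85373672e+00]), 'wrist_force': array([-0.09233026, -0.37354096, -0.00489655]), 'wrist_torque': array([ 0.01067852,  0.04818203, -0.03146112]), 'finger_force': 0.0, 'width': 0.08516515716556759}
scene 502.42938923695283 [1.45149481 0.17184717 1.51057344] [-0.54108704 -0.11741936 -0.83272895]
side 488.67999981790393 [-0.20079816 -0.87818846  0.72675282] [ 0.56016938  0.67650691 -0.47806764]
wrist 358.98661615082653 [0.08995447 0.54712306 0.37411493] [ 0.25945208 -0.07843017 -0.96256601]
```

View pics/s.png

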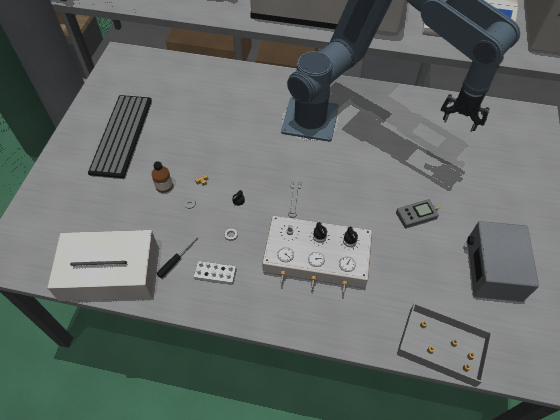

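View pics/d.png

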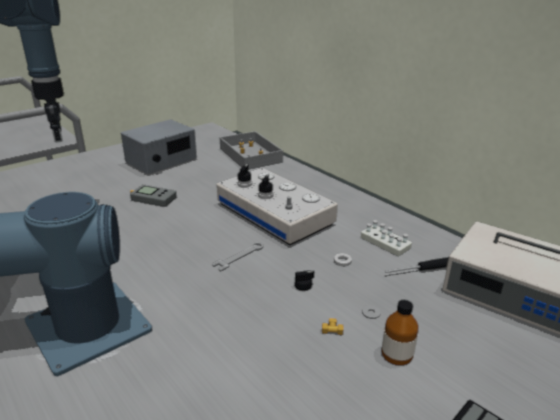

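Scene view: bare stem at about (290,229), complete knobs at (320,232) and (350,237), bezel ring at (231,234), knob at (238,198), seal ring at (190,204), spanner at (295,198). In the side view the stem is at (289,204), the bezel at (342,259) and the knob at (305,280).

Run:
```python
from h import *
print('bezel',ray('scene',[231,234],.006),ray('side',[342,259],.006))
print('knob',ray('scene',[238,199],.02),ray('side',[305,280],.02))
print('stem',ray('scene',[290,229],.1),ray('side',[289,204],.1))
print('others',ray('scene',[[320,232],[350,237]],.11))
print('console corners',ray('scene',[[272,218],[372,230],[366,290],[263,280]],.075))
K,Rm,t=cam('wrist');p,r=pose()
o=-Rm.T@t; print('cam in tool',r.inv().apply(o-p),'axis',r.inv().apply(Rm[2]), 'x',r.inv().apply(Rm[0]))
print(arm.get_obs()['joints'])
```

```text
bezel [[ 0.60270771 -0.17096641  0.006     ]] [[ 0.60691018 -0.17329451  0.006     ]]
knob [[ 0.46263606 -0.18121557  0.02      ]] [[ 0.457542   -0.19339059  0.02      ]]
stem [[0.59627451 0.03529658 0.1       ]] [[0.5814665  0.01181784 0.1       ]]
others [[0.59298318 0.13394815 0.11      ]
 [0.59118523 0.23185612 0.11      ]]
console corners [[ 0.55103903 -0.03546547  0.075     ]
 [ 0.52715919  0.30171916  0.075     ]
 [ 0.74909875  0.30687182  0.075     ]
 [ 0.7832485  -0.01334349  0.075     ]]
cam in tool [ 0.06895032  0.00035884 -0.18234215] axis [-2.71320567e-01 -2.03524609e-04  9.62489017e-01] x [-6.14902212e-04  9.99999810e-01  3.81188288e-05]
[ 1.08024960e+00  2.59213536e-01  1.53581106e+00 -6.95643859e-06
  1.34803394e+00 -2.02841968e-01]
```

Run:
```python
from h import *
print(goto([.53,-.08,.25],np.pi))
```

```text
[-1.062e+00 -9.519e-01 -1.154e-01 -1.300e-03 -5.000e-04 -2.747e-01]
```

Emit:
{"name": "send_rows", "arguments": {"commands": [[-0.07,-0.06,-0.02,0,0,-0.03],[-0.14,-0.12,-0.04,0,0,-0.06],[-0.21,-0.18,-0.06,0,0,-0.09],[-0.28,-0.24,-0.08,0,0,-0.12],[-0.35,-0.3,-0.1,0,0,-0.15],[-0.42,-0.37,-0.115,0,0,-0.18],[-0.49,-0.43,-0.115,0,0,-0.21],[-0.56,-0.5,-0.115,0,0,-0.24],[-0.63,-0.56,-0.115,0,0,-0.27],[-0.7,-0.62,-0.115,0,0,-0.275],[-0.77,-0.69,-0.115,0,0,-0.275],[-0.84,-0.75,-0.115,0,0,-0.275]]}}

```text
clock: 1.35
ee_pos: [0.4527, 0.0465, 0.2499]
eef_rot: [-3.142, -0.0, 3.141]
wrist_force: [0.9, 0.2, -0.1]
width: 0.0851
finger_force: 0.0
```

Run:
```python
from h import *
print(goto([.53,-.08,.25],np.pi))
```

```text
[-0.1546 -0.2529 -0.0003 -0.     -0.     -0.0004]
```

Emit:
{"name": "send_rows", "arguments": {"commands": [[-0.05,-0.08,0,0,0,0],[-0.1,-0.16,0,0,0,0],[-0.155,-0.253,0,0,0,0],[-0.155,-0.253,0,0,0,0],[-0.155,-0.253,0,0,0,0],[-0.155,-0.253,0,0,0,0]]}}

```text
clock: 1.95
ee_pos: [0.5292, -0.077, 0.2496]
eef_rot: [3.141, -0.001, -3.141]
wrist_force: [-0.8, 0.3, -1.1]
width: 0.0853
finger_force: 0.0
```

Run:
```python
from h import *
C=cam('wrist');a=arm.get_image('wrist')
cv2.imwrite('pics/w1.png',a);np.savez('pics/w1.npz',K=C[0],R=C[1],t=C[2]);print(pose()[0])
print(proj('wrist',[[.60,-.172,0],[.46,-.185,.02],[.59,.03,.1]],C))
cv2.imwrite('pics/w1c.png',a)
```

```text
[ 0.52919643 -0.07664805  0.2498616 ]
[[206.49892081 228.49240427]
 [183.82714531 113.32854092]
 [389.97442465 249.8807138 ]]
```

View pics/w1.png

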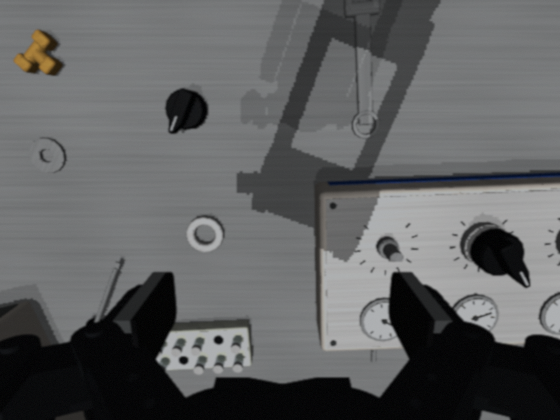

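The wrist view shows the bezel at (205,234), the knob at (185,110) with its white line near (174,124), the bare stem at (393,250) and the spanner ring at (365,125). Now I'll measure these numerically.

Run:
```python
from h import *
d=np.load('pics/w1.npz');C=(d['K'],d['R'],d['t']);a=cv2.imread('pics/w1.png');g=cv2.cvtColor(a,cv2.COLOR_BGR2GRAY)
# bezel
x0,y0=175,205;c=cv2.resize(g[y0:y0+60,x0:x0+60],None,fx=1,fy=1)
m=(c>150).astype(np.uint8);cs,hi=cv2.findContours(m,cv2.RETR_CCOMP,cv2.CHAIN_APPROX_NONE)
for k,h in zip(cs,hi[0]):
    if len(k)>25:
        e=cv2.fitEllipse(k);p=np.array(e[0])+[x0,y0];print('bezel',h[3],p,e[1],ray('',p,.012,C),ray('',p,.0,C))
# knob
x0,y0=155,80;c=g[y0:y0+65,x0:x0+65];m=(c<45).astype(np.uint8)
cs,_=cv2.findContours(m,cv2.RETR_EXTERNAL,cv2.CHAIN_APPROX_NONE);k=max(cs,key=cv2.contourArea)
(cc,r)=cv2.minEnclosingCircle(k);print('knob blob',np.array(cc)+[x0,y0],r)
big=cv2.resize(a[80:145,150:220],None,fx=5,fy=5,interpolation=cv2.INTER_CUBIC)
b2=cv2.resize(a[220:275,365:435],None,fx=5,fy=5,interpolation=cv2.INTER_CUBIC)
b3=cv2.resize(a[205:260,175:245],None,fx=5,fy=5,interpolation=cv2.INTER_CUBIC)
cv2.imwrite('pics/k1.png',np.hstack([np.clip(cv2.resize(big,(350,325)).astype(float)*2.5,0,255).astype(np.uint8),cv2.copyMakeBorder(b2,0,50,0,0,cv2.BORDER_CONSTANT)]))
```

```text
bezel -1 [204.0321331 234.5255928] (31.29572296142578, 34.04981994628906) [[ 0.60394244 -0.17284718  0.012     ]] [[ 0.60803965 -0.1755897   0.        ]]
bezel 0 [203.96337891 234.75521851] (22.671096801757812, 24.779870986938477) [[ 0.60424143 -0.17294966  0.012     ]] [[ 0.60834718 -0.1756951   0.        ]]
knob blob [183.82258034 112.62903214] 23.797119140625
```

View pics/k1.png

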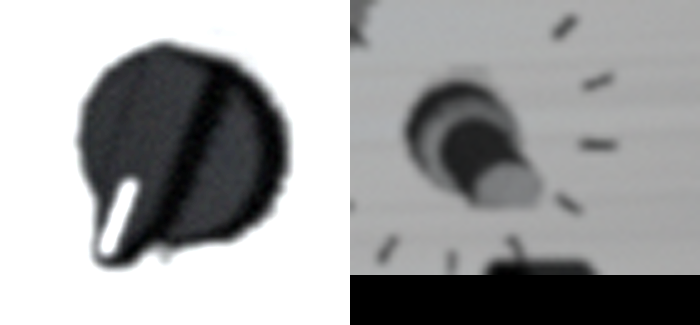

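Knob crop: the white line runs from full-image (176,116.6) to (171.4,130). Stem crop: the D flat is on the image-lower side, which is about world +x. Next I'll move near the bezel and measure again from close.

Run:
```python
from h import *
d=np.load('pics/w1.npz');C=(d['K'],d['R'],d['t'])
w=ray('',[[176,116.6],[171.4,130]],.04,C);v=w[1]-w[0];print('line',w,np.linalg.norm(v),'ang',np.arctan2(v[1],v[0]))
print('stemtop',ray('',[365+(508-350)/5,220+185/5],.111,C))
print(goto([.56,-.173,.1],np.pi))
```

```text
line [[ 0.46334079 -0.18823705  0.04      ]
 [ 0.47708718 -0.19422803  0.04      ]] 0.014995169156274432 ang -0.4110011789264409
stemtop [[0.59302094 0.03341884 0.111     ]]
[-0.0616 -0.193   0.2996  0.0006 -0.0006  0.0011]
```

Emit:
{"name": "send_rows", "arguments": {"commands": [[-0.02,-0.06,0.08,0,0,0],[-0.04,-0.12,0.15,0,0,0],[-0.062,-0.193,0.22,0,0,0],[-0.062,-0.193,0.3,0,0,0],[-0.062,-0.193,0.3,0,0,0],[-0.062,-0.193,0.3,0,0,0],[-0.062,-0.193,0.3,0,0,0]]}}

```text
clock: 2.7
ee_pos: [0.5623, -0.1737, 0.1028]
eef_rot: [-3.14, 0.004, -3.14]
wrist_force: [-0.6, -0.4, 1.0]
width: 0.0854
finger_force: 0.0
```

```bash
cat >> h.py <<'E'
def ring(a,C,uv,thr,z,half=70):
    u,v=np.int_(uv);g=cv2.cvtColor(a,cv2.COLOR_BGR2GRAY);x0,y0=max(u-half,0),max(v-half,0)
    m=(g[y0:v+half,x0:u+half]>thr).astype(np.uint8);cs,hi=cv2.findContours(m,cv2.RETR_CCOMP,cv2.CHAIN_APPROX_NONE)
    for k,h in zip(cs,hi[0]):
        if len(k)>40:
            e=cv2.fitEllipse(k);p=np.array(e[0])+[x0,y0];print('hole' if h[3]>=0 else 'outer',p,e[1],ray('',p,z,C))
E
python3 - <<'E'
from h import *
C=cam('wrist');a=arm.get_image('wrist');cv2.imwrite('pics/w2.png',a)
uv=proj('',[.604,-.173,.012],C)[0];print(uv,pose()[0]);ring(a,C,uv,150,.012)
print(goto([.604,-.173,-.001],np.pi))
E
```

```text
[282.65885528 253.71951638] [ 0.56253715 -0.17395653  0.10301255]
outer [276.29394531 265.11387634] (22.40774154663086, 42.61395263671875) [[ 0.61408564 -0.17822369  0.012     ]]
[-0.082   0.0022  0.2084 -0.0021  0.0041  0.0018]
```

View pics/w2.png

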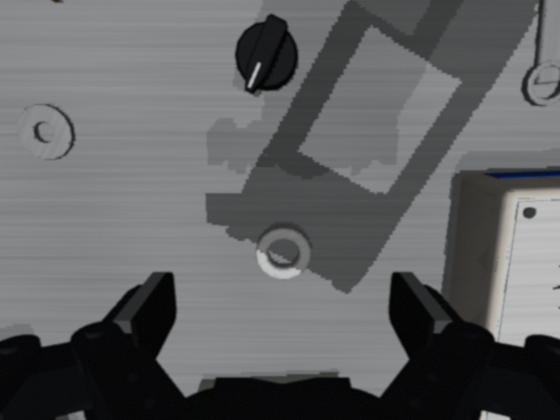

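The bezel is centred at about (284,250), half in shadow; the knob is at (266,57) with its line from (258,66) to (251,88).

Run:
```python
from h import *
C=cam('wrist');a=cv2.imread('pics/w2.png');print('bezel',ray('',[284,250],.012,C))
g=cv2.GaussianBlur(cv2.cvtColor(a,cv2.COLOR_BGR2GRAY),(3,3),0)
c=np.array([284,251.]);pts=[]
for t in np.radians(np.arange(0,360,10)):   # outer edge: strongest bright-to-dark step outward
    r=np.arange(18,36,.5);q=c+np.outer(r,[np.cos(t),np.sin(t)])
    s=cv2.remap(g,q[:,0].astype(np.float32).reshape(1,-1),q[:,1].astype(np.float32).reshape(1,-1),1)[0].astype(float)
    dd=s[:-4]-s[4:];i=dd.argmax();
    if dd[i]>15:pts.append(np.r_[q[i+2],r[i+2]])
pts=np.array(pts);med=np.median(pts[:,2]);pts=pts[abs(pts[:,2]-med)<4]
e=cv2.fitEllipse(pts[:,:2].astype(np.float32));print(len(pts),e,ray('',e[0],.012,C),ray('',e[0],.006,C))
print(goto([.6025,-.172,-.001],np.pi))
```

```text
bezel [[ 0.60111267 -0.17219828  0.012     ]]
34 ((282.9366455078125, 253.0991668701172), (49.972381591796875, 53.23297882080078), 87.58247375488281) [[ 0.60382253 -0.17305864  0.012     ]] [[ 0.60626055 -0.1730531   0.006     ]]
[-0.079   0.0042  0.2084 -0.0021  0.0041  0.0018]
```

Emit:
{"name": "send_rows", "arguments": {"commands": [[-0.05,0,0.05,0,0,0],[-0.084,0,0.1,0,0,0],[-0.084,0,0.14,0,0,0],[-0.084,0,0.14,0,0,0],[-0.084,0,0.14,0,0,0],[-0.084,0,0.14,0,0,0],[-0.084,0,0.14,0,0,0],[-0.084,0,0.14,0,0,0]]}}

```text
clock: 3.55
ee_pos: [0.6035, -0.1747, 0.0313]
eef_rot: [-3.141, 0.002, -3.142]
wrist_force: [-0.4, 0.3, -0.2]
width: 0.0854
finger_force: 0.0
```

Run:
```python
from h import *
p,r=pose();print(p,r.as_euler('xyz'));print(goto([.604,-.173,-.001],np.pi))
```

```text
[ 0.60346083 -0.17473374  0.03130389] [-3.14062295e+00  1.87834954e-03 -3.14151229e+00]
[-0.001   0.0035  0.0646 -0.0009  0.0018  0.0001]
```

Emit:
{"name": "send_rows", "arguments": {"commands": [[0,0.003,0.03,0,0,0],[0,0.003,0.063,0,0,0],[0,0.003,0.063,0,0,0],[0,0.003,0.063,0,0,0],[0,0.003,0.063,0,0,0]]}}

```text
clock: 4.05
ee_pos: [0.6036, -0.1733, -0.0005]
eef_rot: [-3.141, 0.002, -3.142]
wrist_force: [0.3, -0.3, -0.6]
width: 0.0855
finger_force: 0.0
```

Emit:
{"name": "send_rows", "arguments": {"commands": [[0,0,0,0,0,0],[0,0,0,0,0,0],[0,0,0,0,0,0],[0,0,0,0,0,0],[0,0,0,0,0,0],[0,0,0,0,0,0],[0,0,0,0,0,0],[0,0,0,0,0,0]], "jaw": 0}}

```text
clock: 4.85
ee_pos: [0.6029, -0.1729, -0.0016]
eef_rot: [3.142, -0.0, -3.141]
wrist_force: [-0.1, 0.0, 0.0]
width: 0.0001
finger_force: 0.0
```

Run:
```python
from h import *
a=arm.get_image('wrist');b=arm.get_image('side');c=arm.get_image('scene')
u,v=np.int_(proj('side',[.604,-.173,.01])[0]);b2=cv2.resize(b[v-50:v+50,u-67:u+67],(402,300))
u,v=np.int_(proj('scene',[.604,-.173,.01])[0]);c2=cv2.resize(c[v-50:v+50,u-67:u+67],(398,300))
im=np.hstack([cv2.resize(a,(400,300)),b2[:,:400]]);cv2.imwrite('pics/w3.png',np.vstack([im,np.hstack([c2,np.zeros((300,402,3),np.uint8)])]))
```

```text
(no output)
```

View pics/w3.png

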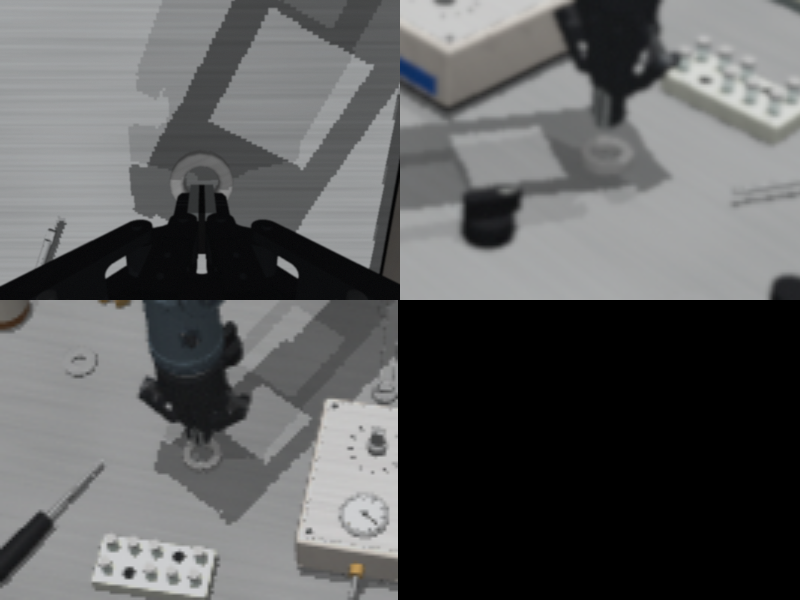

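The wrist panel shows the ring around (202,180) in half scale with the closed fingertips inside its outline. In the scene panel the fingers end at the ring's far rim. I'll compute where the ring is now.

Run:
```python
from h import *
print(pose()[0])
for uv in ([172,182],[232,182],[202,150]): print(ray('wrist',np.array(uv)*1.4,.012))
u,v=np.int_(proj('scene',[.604,-.173,.01])[0]);o=np.array([u-67,v-50])
print('scene ring',ray('scene',o+np.array([202,455-300])/2.97,.012),'tip proj',(proj('scene',[.603,-.173,0])-o)*2.97+[0,300], (proj('wrist',[.603,-.173,0]))/1.4)
```

```text
[ 0.60290818 -0.1728646  -0.00161545]
[[ 0.60266416 -0.19335896  0.012     ]]
[[ 0.60267966 -0.15100308  0.012     ]]
[[ 0.57928599 -0.17218551  0.012     ]]
scene ring [[ 0.61072644 -0.16831003  0.012     ]] tip proj [[200.60415514 453.98804326]] [[200.87940658 176.35198458]]
```

Emit:
{"name": "send_rows", "arguments": {"commands": [[0,0,0.004,0,0,0],[0,0,0.008,0,0,0],[0,0,0.008,0,0,0]]}}

```text
clock: 5.3
ee_pos: [0.6026, -0.1727, -0.0061]
eef_rot: [3.141, -0.001, -3.141]
wrist_force: [-0.3, 0.8, 0.7]
width: 0.0001
finger_force: 0.0
```

Emit:
{"name": "send_rows", "arguments": {"commands": [[0,0,0.004,0,0,0],[0,0,0.008,0,0,0],[0,0,0.008,0,0,0]]}}

```text
clock: 5.6
ee_pos: [0.6027, -0.1728, -0.01]
eef_rot: [3.141, -0.001, -3.141]
wrist_force: [-0.9, -0.4, 0.1]
width: -0.0001
finger_force: 0.0
```

Emit:
{"name": "send_rows", "arguments": {"commands": [[0,0,0.003,0,0,0],[0,0,0.006,0,0,0],[0,0,0.006,0,0,0]]}}

```text
clock: 5.9
ee_pos: [0.6028, -0.1728, -0.0128]
eef_rot: [3.141, -0.0, -3.141]
wrist_force: [-0.4, 0.6, -0.6]
width: 0.0001
finger_force: 0.0
```

Emit:
{"name": "send_rows", "arguments": {"commands": [[0,0,0.003,0,0,0],[0,0,0.006,0,0,0],[0,0,0.006,0,0,0]]}}

```text
clock: 6.2
ee_pos: [0.6028, -0.1728, -0.0158]
eef_rot: [3.141, -0.0, -3.141]
wrist_force: [-0.6, -0.2, -0.3]
width: 0.0
finger_force: 0.0
```

Run:
```python
from h import *
b=arm.get_image('side');c=arm.get_image('scene');o=[]
for n,i in(('side',b),('scene',c)):
    u,v=np.int_(proj(n,[.603,-.173,.01])[0]);x,y=u-25,v-45
    k=cv2.resize(i[y:y+75,x:x+50],(400,600),interpolation=cv2.INTER_CUBIC)
    P=proj(n,[[.603,-.173,0],[.603,-.173,.012],[.603,-.173,.03]]);print(n,(x,y),(P-[x,y])*8);o.append(k)
cv2.imwrite('pics/t1.png',np.hstack(o))
```

```text
side (np.int64(315), np.int64(213)) [[205.65981185 387.12934775]
 [208.2685767  356.53270115]
 [212.22625068 310.11550418]]
scene (np.int64(205), np.int64(188)) [[204.34789262 374.7826081 ]
 [202.27786344 360.61407448]
 [199.12804679 339.05482136]]
```

View pics/t1.png

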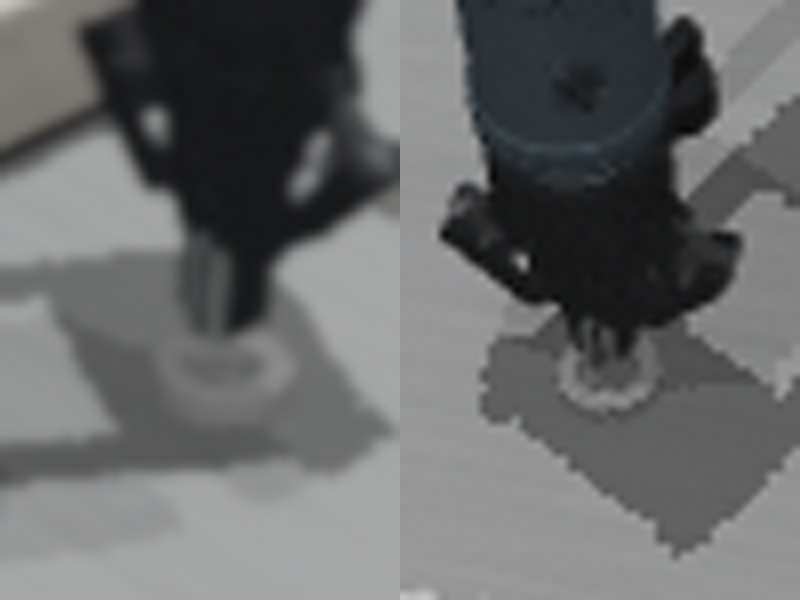

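Side panel: the fingertips end at (225,335), above the ring's top centre at (228,365), so the tips are still around z≈0.015–0.02 although the TCP reads -0.016. I'll check this against the wrist view.

Run:
```python
from h import *
K,Rm,t=cam('wrist');p,r=pose();o=-Rm.T@t
print(p,'cam z',o,r.inv().apply(o-p))
for dz in(0,.01,.02,.03,.04): print(dz,proj('wrist',p+[0,0,dz])/1.4)
print(arm.get_obs()['joints'])
```

```text
[ 0.60284707 -0.17284489 -0.01566126] cam z [ 0.53402404 -0.1725094   0.16668633] [ 0.06885328  0.00036236 -0.18233612]
0 [[201.06786975 175.44022285]]
0.01 [[201.04651793 180.36471799]]
0.02 [[201.02281638 185.83114367]]
0.03 [[200.99635465 191.93416633]]
0.04 [[200.96662076 198.79186455]]
[-4.56829218e-01  5.91156078e-01  1.57275053e+00 -6.00607245e-06
  9.77868870e-01 -2.02781063e+00]
```

Emit:
{"name": "send_rows", "arguments": {"commands": [[0,0,0.004,0,0,0],[0,0,0.008,0,0,0],[0,0,0.008,0,0,0]]}}

```text
clock: 6.6
ee_pos: [0.6026, -0.1727, -0.02]
eef_rot: [3.141, -0.001, -3.141]
wrist_force: [-0.5, 0.4, 0.4]
width: 0.0
finger_force: 0.0
```

Emit:
{"name": "send_rows", "arguments": {"commands": [[0,0,0.003,0,0,0],[0,0,0.006,0,0,0],[0,0,0.006,0,0,0]]}}

```text
clock: 6.9
ee_pos: [0.6027, -0.1728, -0.0229]
eef_rot: [3.141, -0.0, -3.141]
wrist_force: [-0.2, -0.4, -0.5]
width: 0.0001
finger_force: 0.0
```

Emit:
{"name": "send_rows", "arguments": {"commands": [[0,0,0.003,0,0,0],[0,0,0.006,0,0,0],[0,0,0.006,0,0,0]]}}

```text
clock: 7.2
ee_pos: [0.6027, -0.1728, -0.0259]
eef_rot: [3.141, -0.0, -3.141]
wrist_force: [0.0, 1.1, -0.0]
width: 0.0001
finger_force: 0.0
```

Emit:
{"name": "send_rows", "arguments": {"commands": [[0,0,0.003,0,0,0],[0,0,0.006,0,0,0],[0,0,0.006,0,0,0]]}}

```text
clock: 7.5
ee_pos: [0.603, -0.1729, -0.0287]
eef_rot: [-3.142, 0.0, -3.141]
wrist_force: [-0.5, 0.4, 0.6]
width: -0.0001
finger_force: 0.2
```

Emit:
{"name": "send_rows", "arguments": {"commands": [[0,0,0.003,0,0,0],[0,0,0.006,0,0,0],[0,0,0.006,0,0,0]]}}

```text
clock: 7.8
ee_pos: [0.6029, -0.1729, -0.0318]
eef_rot: [-3.142, -0.0, -3.141]
wrist_force: [0.7, 0.1, 0.6]
width: -0.0001
finger_force: 0.4
```

Emit:
{"name": "send_rows", "arguments": {"commands": [[0,0,0.002,0,0,0],[0,0,0.004,0,0,0],[0,0,0.004,0,0,0]]}}

```text
clock: 8.1
ee_pos: [0.603, -0.1729, -0.0335]
eef_rot: [-3.142, 0.0, -3.141]
wrist_force: [0.2, 0.6, 1.8]
width: -0.0003
finger_force: 1.5
```

The shut fingers touch the bench at a TCP reading of about -0.033, so the tips sit about 33 mm behind the reported TCP. I'll lift, open, lower and close using that offset.

Emit:
{"name": "send_rows", "arguments": {"commands": [[0,0,-0.02,0,0,0],[0,0,-0.044,0,0,0],[0,0,-0.044,0,0,0]]}}

```text
clock: 8.4
ee_pos: [0.6044, -0.1736, -0.0091]
eef_rot: [-3.14, 0.003, -3.141]
wrist_force: [0.4, -0.5, 0.4]
width: 0.0001
finger_force: 0.0
```

Emit:
{"name": "send_rows", "arguments": {"commands": [[0,0,0,0,0,0],[0,0,0,0,0,0],[0,0,0,0,0,0],[0,0,0,0,0,0],[0,0,0,0,0,0],[0,0,0,0,0,0],[0,0,0,0,0,0]], "jaw": 1}}

```text
clock: 9.1
ee_pos: [0.6029, -0.1728, -0.0117]
eef_rot: [3.142, -0.0, -3.141]
wrist_force: [-0.5, 0.3, 0.0]
width: 0.0855
finger_force: 0.0
```

Run:
```python
from h import *
C=cam('wrist');a=arm.get_image('wrist');p,r=pose();print(p,arm.get_obs()['width'])
g=cv2.cvtColor(a,cv2.COLOR_BGR2GRAY);c=proj('',[.602,-.172,.012],C)[0];print(c)
g=cv2.GaussianBlur(g,(3,3),0)
for it in range(2):
    pts=[]
    for t in np.radians(np.arange(0,360,8)):
        rr=np.arange(36,56,.5);q=(c+np.outer(rr,[np.cos(t),np.sin(t)])).astype(np.float32)
        s=cv2.remap(g,q[:,:1].T.copy(),q[:,1:].T.copy(),1)[0].astype(float)
        dd=s[:-4]-s[4:];i=dd.argmax()
        if dd[i]>15:pts.append(np.r_[q[i+2],rr[i+2]])
    pts=np.array(pts);pts=pts[abs(pts[:,2]-np.median(pts[:,2]))<5]
    e=cv2.fitEllipse(pts[:,:2].astype(np.float32));c=np.array(e[0]);print(len(pts),e)
print(ray('',c,.012,C));cv2.imwrite('pics/w4.png',cv2.circle(a,(int(c[0]),int(c[1])),2,(0,0,255),-1))
```

```text
[ 0.60290822 -0.17287723 -0.01164503] 0.08529706902891097
[283.2027155  261.54660374]
35 ((283.29876708984375, 258.51727294921875), (86.3584976196289, 92.0650863647461), 90.05168914794922)
37 ((283.2861633300781, 258.5404357910156), (86.35359191894531, 91.9758071899414), 90.10977172851562)
[[ 0.60045787 -0.17196106  0.012     ]]
```

View pics/w4.png

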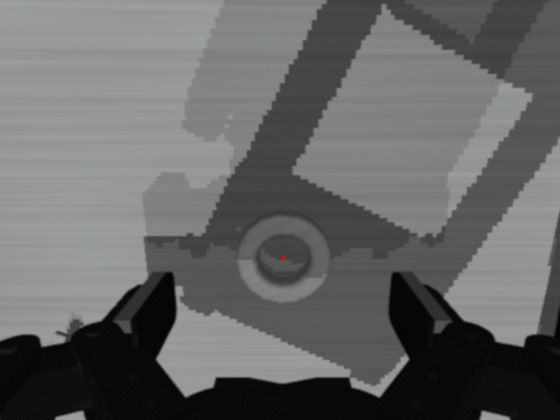

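The ring is undisturbed, centred at (283,258), x≈0.601 and y≈-0.172, between the fingers. Lower and grip.

Emit:
{"name": "send_rows", "arguments": {"commands": [[0.002,0,0.02,0,0,0],[0.002,0,0.042,0,0,0],[0.002,0,0.042,0,0,0],[0.002,0,0.042,0,0,0]]}}

```text
clock: 9.55
ee_pos: [0.6013, -0.1726, -0.0335]
eef_rot: [3.141, -0.002, -3.141]
wrist_force: [-1.2, 0.3, -0.2]
width: 0.0853
finger_force: 0.0
```

Emit:
{"name": "send_rows", "arguments": {"commands": [[0,0,0,0,0,0],[0,0,0,0,0,0],[0,0,0,0,0,0],[0,0,0,0,0,0],[0,0,0,0,0,0],[0,0,0,0,0,0]], "jaw": 0}}

```text
clock: 10.15
ee_pos: [0.6023, -0.173, -0.0314]
eef_rot: [-3.141, 0.001, -3.141]
wrist_force: [-2.2, 0.9, 5.5]
width: 0.0417
finger_force: 59.8
```

Emit:
{"name": "send_rows", "arguments": {"commands": [[0,0,-0.02,0,0,0],[0,0,-0.06,0,0,0],[0,0,-0.12,0,0,0],[0,0,-0.2,0,0,0],[0,0,-0.3,0,0,0],[0,0,-0.3,0,0,0],[0,0,-0.3,0,0,0],[0,0,-0.3,0,0,0]]}}

```text
clock: 10.95
ee_pos: [0.601, -0.1725, 0.1166]
eef_rot: [3.141, -0.002, -3.141]
wrist_force: [0.7, 0.2, -1.3]
width: 0.0417
finger_force: 60.7
```

Run:
```python
from h import *
C=cam('wrist');a=arm.get_image('wrist');b=arm.get_image('side');cv2.imwrite('pics/w5.png',a);cv2.imwrite('pics/d5.png',b);p,r=pose();print(p,r.as_euler('xyz'))
np.savez('pics/w5.npz',K=C[0],R=C[1],t=C[2])
o=arm.get_obs();print(o['wrist_force'],o['width'],o['finger_force'])
u,v=np.int_(proj('side',p+[0,0,.03])[0]);x,y=u-40,v-45
k=cv2.resize(b[y:y+90,x:x+60],(400,600),interpolation=cv2.INTER_CUBIC)
u,v=np.int_(proj('wrist',p+[0,0,.03])[0]);print(u,v)
k2=cv2.resize(a[v-115:v+60,u-90:u+85],(400,400))
cv2.imwrite('pics/t5.png',np.hstack([k,cv2.copyMakeBorder(k2,0,200,0,0,cv2.BORDER_CONSTANT)]))
```

```text
[ 0.60073    -0.17231044  0.11565924] [ 3.14008833e+00 -3.07247543e-03 -3.14144028e+00]
[ 0.27786281  0.68274131 -0.51322527] 0.04135973778263643 60.70863828063011
281 268
```

View pics/t5.png

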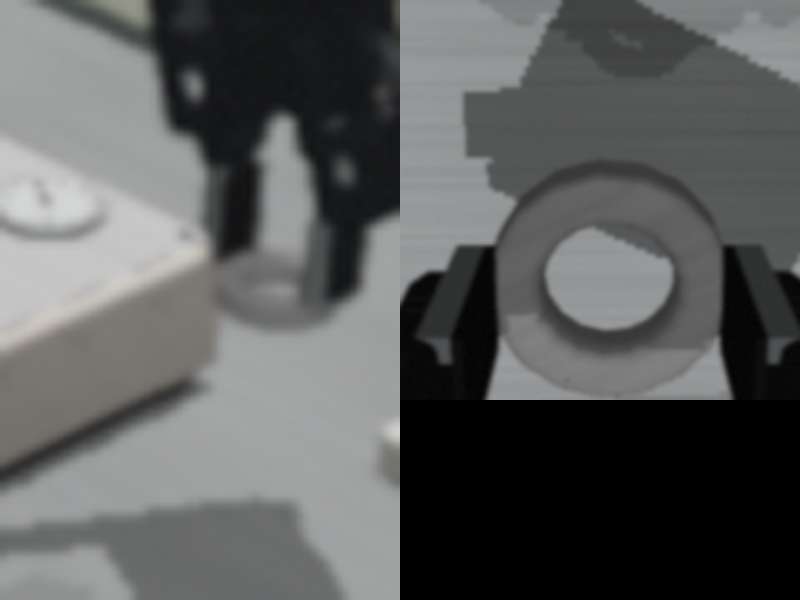

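The ring is held squarely between the pads, with its top hole centred near (611,287) in the crop, i.e. full-image (283,278). I'll carry it to where the stem shows ahead of it, clear of the console.

Run:
```python
from h import *
d=np.load('pics/w5.npz');C=(d['K'],d['R'],d['t'])
print('ring top centre',ray('',[283.3,278.5],.1157+.044,C))
print(goto([.661,.033,.14],np.pi))
```

```text
ring top centre [[ 0.59969772 -0.17164251  0.1597    ]]
[-1.205e-01  4.107e-01 -4.840e-02  1.400e-03 -2.900e-03  1.000e-04]
```

Emit:
{"name": "send_rows", "arguments": {"commands": [[-0.01,0.02,-0.05,0,0,0],[-0.03,0.09,-0.05,0,0,0],[-0.05,0.16,-0.05,0,0,0],[-0.07,0.23,-0.05,0,0,0],[-0.09,0.3,-0.05,0,0,0],[-0.11,0.36,-0.05,0,0,0],[-0.12,0.41,-0.05,0,0,0],[-0.12,0.41,-0.05,0,0,0],[-0.12,0.41,-0.05,0,0,0],[-0.12,0.41,-0.05,0,0,0],[-0.12,0.41,-0.05,0,0,0]]}}

```text
clock: 12.15
ee_pos: [0.6616, 0.0309, 0.142]
eef_rot: [-3.141, -0.001, 3.14]
wrist_force: [0.2, -0.1, -0.2]
width: 0.0415
finger_force: 60.8
```

Run:
```python
from h import *
C=cam('wrist');a=arm.get_image('wrist');cv2.imwrite('pics/w6.png',a);p,r=pose();print(p,r.as_euler('xyz'))
np.savez('pics/w6.npz',K=C[0],R=C[1],t=C[2])
u,v=np.int_(proj('',[.593,.0334,.111],C)[0]);print('pred stem',u,v)
ku=cv2.resize(a[max(v-40,0):v+40,u-40:u+40],(400,400),interpolation=cv2.INTER_CUBIC)
k2=cv2.resize(a[210:340,215:345],(400,400),interpolation=cv2.INTER_CUBIC)
cv2.imwrite('pics/t6.png',np.hstack([ku,k2]))
```

```text
[0.66169598 0.03089762 0.14219457] [-3.14141745e+00 -4.58187458e-04  3.14023118e+00]
pred stem 285 113
```

View pics/t6.png

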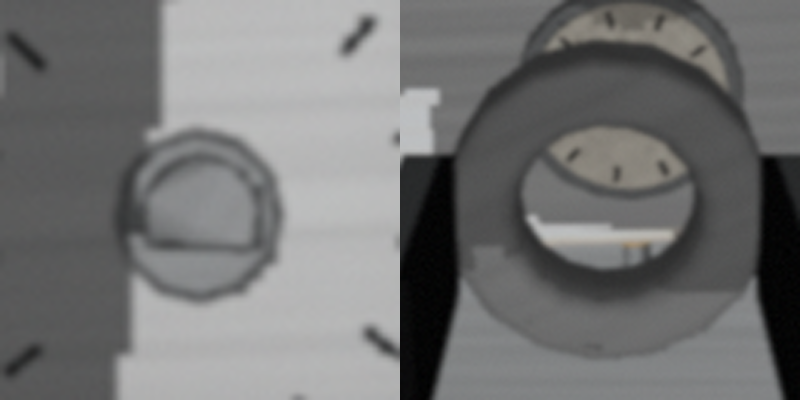

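Left crop: the collar centre is at (201,214). The D-stem flat lies along its lower side, from (145,243) to (258,248), so it faces about +x, and the stem centre is near (203,213). Right crop: the ring hole is centred near full-image (283,277.5).

Run:
```python
from h import *
d=np.load('pics/w6.npz');C=(d['K'],d['R'],d['t']);a=cv2.imread('pics/w6.png')
p,r=pose();print(p)
st=ray('',[245+203/5,73+213/5],.111,C);co=ray('',[245+201/5,73+214/5],.083,C);rg=ray('',[283,277.3],p[2]+.044,C)
print('stem',st,'collar',co,'ring',rg)
# flat: dark line, column minima
g=cv2.cvtColor(a,cv2.COLOR_BGR2GRAY).astype(float);L=[]
for u in range(276,296):
    c=g[118:127,u];w=np.clip(np.median(c)-c,0,None);i=c.argmin();sl=slice(max(i-1,0),i+2);L.append([u,118+(np.arange(9)[sl]*w[sl]).sum()/w[sl].sum()])
L=np.array(L);print(np.round(L.T,1))
k=np.polyfit(L[:,0],L[:,1],1);q=ray('',np.c_[L[[0,-1],0],np.polyval(k,L[[0,-1],0])],.111,C);v=q[1]-q[0];print('flat normal ang',np.arctan2(-v[0],v[1]),'flat x',q)
print('shift',r.inv().apply([co[0][0]-rg[0][0],co[0][1]-rg[0][1],0])/.5)
```

```text
[0.66169598 0.03089762 0.14219457]
stem [[0.59390949 0.03334017 0.111     ]] collar [[0.59417155 0.03333926 0.083     ]] ring [[0.65908242 0.03160772 0.18619457]]
[[276.  277.  278.  279.  280.  281.  282.  283.  284.  285.  286.  287.
  288.  289.  290.  291.  292.  293.  294.  295. ]
 [121.1 121.2 121.2 121.2 121.3 121.6 121.7 121.8 121.8 121.9 121.9 122.
  122.  122.  122.1 122.2 122.3 122.3 122.1 121.5]]
flat normal ang -0.0555525770834966 flat x [[0.5970198  0.02781934 0.111     ]
 [0.59762797 0.03875573 0.111     ]]
shift [1.29826319e-01 3.28632774e-03 5.89090232e-05]
```

Emit:
{"name": "send_rows", "arguments": {"commands": [[0.04,0.003,0,0,0,0],[0.09,0.003,0,0,0,0],[0.131,0.003,0,0,0,0],[0.131,0.003,0.03,0,0,0],[0.131,0.003,0.04,0,0,0],[0.131,0.003,0.04,0,0,0],[0.131,0.003,0.04,0,0,0],[0.131,0.003,0.04,0,0,0]]}}

```text
clock: 13.0
ee_pos: [0.5971, 0.0334, 0.1228]
eef_rot: [-3.142, 0.001, 3.141]
wrist_force: [-0.5, 0.1, -0.2]
width: 0.0416
finger_force: 60.8
```

Run:
```python
from h import *
C=cam('wrist');a=arm.get_image('wrist');cv2.imwrite('pics/w7.png',a);p,r=pose();print(p,r.as_euler('xyz'))
# hole of ring in view: what is visible inside (stem top); print predicted stem px and ring hole px
print(proj('',[[.594,.0333,.111],[p[0]-.002,p[1]+.0007,p[2]+.044]],C))
g=cv2.cvtColor(a,cv2.COLOR_BGR2GRAY);print(g[235:315:3,250:318:3])
```

```text
[0.59701775 0.03347673 0.12281444] [-3.14146960e+00  8.55602006e-04 -3.14150952e+00]
[[281.38943971 233.23637906]
 [283.20902859 278.19013211]]
[[ 61  54  62  74  81  85  90  92  94  93  93  92  92  90  91  91  91  85
   76  66  55  51  81]
 [ 54  68  84  89  93  93  91  91  93  91  89  88  90  92  92  95  95  94
   92  88  77  65  52]
 [ 73  86  90  91  92  90  91  91  90  88  88  89  91  93  93  94  95  95
   95  93  91  85  72]
 [ 87  91  90  90  89  90  89  88  89  88  91  93  92  94  94  94  95  93
   93  92  91  89  84]
 [ 90  90  89  89  88  86  87  88  89  90  90  91  92  93  93  92  91  92
   90  88  90  89  89]
 [ 89  89  87  87  88  89  89  87  84  84  86  84  83  81  81  86  89  87
   88  89  90  90  90]
 [ 88  86  88  89  88  84  86 100 110 116 117 118 118 117 105  87  79  83
   88  88  89  90  90]
 [ 87  89  90  87  80  99 117 121 120 120 115  88 121 121 122 121 113  84
   81  87  89  90  91]
 [ 89  90  87  77 103 119 121 121 122 121 118  69 122 122 123 123 122 118
   77  82  90  91  92]
 [ 92  88  77 107 124 123 122 124 122 123 119  69 124 123 123 122 124 123
  119  80
[... 963 characters left out ...]
 51  58  71  84  89]
 [111 101  86  64  55  53  64 122 153 170 178 178 171 163 115  62  53  52
   59  66  80  87  90]
 [117 114 102  76  65  59  55  53  52  59  71  66  61  57  54  53  53  58
   68  78  85  89  90]
 [119 119 111  98  83  69  60  57  57  54  53  53  55  54  55  58  61  68
   79  86  89  88  88]
 [118 118 116 111 103  94  75  67  67  64  62  62  63  63  63  68  76  80
   85  88  88  88  89]
 [115 115 117 117 116 109 100  96  90  81  76  79  84  85  91 100 104 105
  109 108 109 110 111]
 [115 116 118 118 119 116 114 113 111 106 105 108 109 107 109 113 116 117
  119 117 118 119 116]
 [113 115 115 115 116 118 118 118 118 117 116 116 117 115 117 118 119 119
  118 118 118 115 107]]
```

Emit:
{"name": "send_rows", "arguments": {"commands": [[0.002,-0.002,0.03,0,0,0],[0.002,-0.002,0.06,0,0,0],[0.002,-0.002,0.09,0,0,0],[0.002,-0.002,0.11,0,0,0],[0.002,-0.002,0.125,0,0,0],[0.002,-0.002,0.125,0,0,0],[0.002,-0.002,0.125,0,0,0],[0.002,-0.002,0.125,0,0,0]]}}

```text
clock: 13.85
ee_pos: [0.5961, 0.0326, 0.0607]
eef_rot: [-3.141, 0.001, -3.141]
wrist_force: [-0.1, 0.6, -0.7]
width: 0.0414
finger_force: 60.8
```

Over the collar with no contact. Descend slowly.

Emit:
{"name": "send_rows", "arguments": {"commands": [[0,0,0.006,0,0,0],[0,0,0.012,0,0,0],[0,0,0.016,0,0,0],[0,0,0.016,0,0,0]]}}

```text
clock: 14.25
ee_pos: [0.595, 0.0327, 0.0515]
eef_rot: [3.141, -0.001, -3.141]
wrist_force: [0.7, -0.2, -0.7]
width: 0.0417
finger_force: 60.8
```

Emit:
{"name": "send_rows", "arguments": {"commands": [[0,0,0.004,0,0,0],[0,0,0.008,0,0,0],[0,0,0.012,0,0,0],[0,0,0.012,0,0,0]]}}

```text
clock: 14.65
ee_pos: [0.5951, 0.0326, 0.0455]
eef_rot: [3.142, -0.001, -3.141]
wrist_force: [-0.4, -1.3, 0.2]
width: 0.0416
finger_force: 60.8
```

Emit:
{"name": "send_rows", "arguments": {"commands": [[0,0,0.002,0,0,0],[0,0,0.004,0,0,0],[0,0,0.006,0,0,0],[0,0,0.006,0,0,0]]}}

```text
clock: 15.05
ee_pos: [0.5955, 0.0326, 0.0437]
eef_rot: [-3.141, 0.0, -3.141]
wrist_force: [-1.6, 0.3, 6.5]
width: 0.0417
finger_force: 61.7
```

Contact at the expected height. Release, then go up.

Emit:
{"name": "send_rows", "arguments": {"commands": [[0,0,0,0,0,0],[0,0,0,0,0,0],[0,0,0,0,0,0],[0,0,0,0,0,0]], "jaw": 0.8}}

```text
clock: 15.45
ee_pos: [0.5953, 0.0326, 0.0428]
eef_rot: [3.142, -0.0, -3.141]
wrist_force: [0.8, 1.3, 0.2]
width: 0.0687
finger_force: 0.0
```

Emit:
{"name": "send_rows", "arguments": {"commands": [[0,0,-0.04,0,0,0],[0,0,-0.1,0,0,0],[0,0,-0.18,0,0,0],[0,0,-0.26,0,0,0],[-0.06,0,-0.3,0,0,0],[-0.12,0,-0.3,0,0,0],[-0.12,0,-0.3,0,0,0],[-0.12,0,-0.3,0,0,0],[-0.12,0,-0.3,0,0,0],[-0.12,0,-0.3,0,0,0]]}}

```text
clock: 16.45
ee_pos: [0.6543, 0.0328, 0.1925]
eef_rot: [3.141, -0.001, -3.141]
wrist_force: [0.1, -0.1, -0.5]
width: 0.068
finger_force: 0.0
```

```bash
cat >> h.py <<'E'
def circ(g,c,r0,r1,sgn=1,thr=15,step=8,n=2):
    "ellipse through the strongest radial step between r0 and r1 (sgn 1: bright inside)"
    c=np.array(c,float);g=cv2.GaussianBlur(g,(3,3),0)
    for _ in range(n):
        pts=[]
        for t in np.radians(np.arange(0,360,step)):
            rr=np.arange(r0,r1,.5);q=(c+np.outer(rr,[np.cos(t),np.sin(t)])).astype(np.float32)
            s=cv2.remap(g,q[:,:1].T.copy(),q[:,1:].T.copy(),1)[0].astype(float)
            dd=sgn*(s[:-4]-s[4:]);i=dd.argmax()
            if dd[i]>thr:pts.append(np.r_[q[i+2],rr[i+2]])
        pts=np.array(pts);pts=pts[abs(pts[:,2]-np.median(pts[:,2]))<5]
        e=cv2.fitEllipse(pts[:,:2].astype(np.float32));c=np.array(e[0])
    return e,len(pts)
E
python3 - <<'E'
from h import *
C=cam('wrist');a=arm.get_image('wrist');cv2.imwrite('pics/w8.png',a);p,r=pose();print(p)
np.savez('pics/w8.npz',K=C[0],R=C[1],t=C[2])
g=cv2.cvtColor(a,cv2.COLOR_BGR2GRAY);uv=proj('',[.594,.0333,.087],C)[0];print(uv)
K=359/(C[2]+C[1]@[.594,.0333,.087])[2]*.001
print('px/mm',K)
for lo,hi,s in((18,30,1),(18,30,-1),(10,15,-1),(10,15,1)):
    try:
        e,n=circ(g,uv,lo*K,hi*K,s);print(lo,s,n,np.round(e[1],1)/K,ray('',e[0],.087,C))
    except Exception as x: print(lo,s,'fail')
u,v=np.int_(uv);print(g[v-48:v+50:4,u-48:u+50:4])
E
```

```text
[0.65449737 0.03276724 0.19274661]
[282.3103442 124.9846131]
px/mm 1.2843494751798248
18 1 24 [41.42174776 42.66751461] [[0.59444912 0.03283877 0.087     ]]
18 -1 32 [48.03988415 49.90853443] [[0.59480827 0.03150414 0.087     ]]
10 -1 30 [23.51384929 26.8618477 ] [[0.59296633 0.0348543  0.087     ]]
10 1 21 [20.63301345 23.98101186] [[0.59504925 0.03461724 0.087     ]]
[[173 172 172 172 170 150  83  84  85  84  85  85  99 171 171 171 170 170
  170 169 167 167 166 165 164]
 [172 171 172 169 166 101  83  81  82  81  83  82 151 168 169 168 168 169
  170 168 168 166 167 167 164]
 [172 172 172 170 170 103  83  84  83  83  83  84 170 170 170 169 169 169
  167 166 166 164 165 163 162]
 [172 172 171 164 163  99  82  80  79  80  81  82 166 166 167 167 167 168
  167 168 166 166 166 165 165]
 [171 172 173 167 168 101  82  81  82  83  83  84 169 169 169 170 170 168
  169 144 168 167 165 164 163]
 [172 172 171 168 141  73  82  82  81  81  78  75 134 133 151 170 170 171
   94 156 168 167 168 165 164]
 [172 172 172 168 162  63  80  82  76  73  79 157 164 166 164 136 148 168
  162 167 168 166 165 16
[... 1197 characters left out ...]
68  79 163 164 163 164 166 161 139 149
  162 160 113 160 159 159 160]
 [162 162 162 155  70  79  78  79  76  62 137 154 158 155 139 117 159 162
  162 160 160 159 158 158 158]
 [157 162 156  97  76  76  75  77  66  75 145 142 143 147 156 159  88 158
  159 158 157 158 157 156 156]
 [161 165 160  97  77  77  78  78  42  88 159 161 132 162 161 163 159 124
  162 161 162 160 160 160 158]
 [172 171 164 104  79  79 102 106 105 114 160 159 119 149 158 150 149 150
  149 151 164 164 161 161 165]
 [172 172 170 117  81  83 107 108 109 108 108 109 108  95  89  82  81  80
   80  80  86  84 150 149 164]
 [172 171 167 105 103 104 103 103 104 103 104 104 103 103 104  97  97  98
   98  98  99 103 104 104 124]]
```

The ring surrounds the collar at panel height. Next, hover so the knob lies under the wrist camera, with yaw matched to the pointer.

Run:
```python
from h import *
print(goto([.513,-.21,.13],np.pi-.41))
```

```text
[ 2.830e-01 -4.855e-01  1.257e-01 -1.000e-04 -9.000e-04  3.918e-01]
```

Emit:
{"name": "send_rows", "arguments": {"commands": [[0.04,-0.07,0,0,0,0.06],[0.08,-0.14,0,0,0,0.12],[0.12,-0.21,0,0,0,0.18],[0.16,-0.28,0,0,0,0.24],[0.2,-0.35,0.03,0,0,0.3],[0.25,-0.42,0.07,0,0,0.36],[0.283,-0.485,0.12,0,0,0.392],[0.283,-0.485,0.126,0,0,0.392],[0.283,-0.485,0.126,0,0,0.392],[0.283,-0.485,0.126,0,0,0.392],[0.283,-0.485,0.126,0,0,0.392]], "jaw": 1}}

```text
clock: 17.6
ee_pos: [0.5151, -0.2091, 0.131]
eef_rot: [-3.142, 0.002, 2.733]
wrist_force: [-0.8, 0.3, -0.1]
width: 0.0854
finger_force: 0.0
```

Run:
```python
from h import *
C=cam('wrist');a=arm.get_image('wrist');cv2.imwrite('pics/w9.png',a);p,r=pose();print(p,r.as_euler('xyz'))
np.savez('pics/w9.npz',K=C[0],R=C[1],t=C[2])
g=cv2.cvtColor(a,cv2.COLOR_BGR2GRAY);uv=proj('',[[.453,-.184,.02],[.453+.02,-.193,.04]],C);print(uv)
u,v=np.int_(uv[0]);x0,y0=max(u-60,0),max(v-60,0);s=g[y0:v+60,x0:u+60]
# skirt: dark blob
m=(s<60).astype(np.uint8);cs,_=cv2.findContours(m,0,1)
k=max(cs,key=cv2.contourArea);print('blob',cv2.contourArea(k),cv2.boundingRect(k),(x0,y0))
hull=np.zeros_like(m);cv2.drawContours(hull,[cv2.convexHull(k)],-1,1,-1);hull=cv2.erode(hull,np.ones((3,3)))
w=((s>110)&(hull>0)).astype(np.uint8);cs,_=cv2.findContours(w,0,1)
for q in cs:
    if cv2.contourArea(q)>4: print('white',cv2.contourArea(q),np.array(cv2.minAreaRect(q)[0])+[x0,y0],cv2.minAreaRect(q)[1:])
print(s[::5,::4])
```

```text
[ 0.51505856 -0.2090942   0.13093819] [-3.14143196e+00  1.93656973e-03  2.73331947e+00]
[[279.69524556 115.81627538]
 [279.16573481 146.34576645]]
blob 3091.5 (35, 18, 54, 88) (np.int64(219), np.int64(55))
white 30.0 [301.75000763 141.75000763] ((4.949747562408447, 11.31370735168457), 45.0)
[[113 111 113 113 113 113 112 112 112 116 115 113 111  97  60  60  59  58
   59  59  65 113 111 112 111 110 112 117 116 112]
 [113 114 113 112 113 112 113 114 114 111 111 115 115 108  59  59  60  58
   58  57  65 112 111 112 115 117 113 109 112 114]
 [114 114 111 111 115 114 113 111 114 116 114 111 114  80  59  59  57  58
   58  57  91 114 116 116 109 110 113 114 111 113]
 [112 115 114 114 112 114 115 115 112 114 116 113 112  77  57  58  58  57
   59  61 109 112 110 112 114 112 112 112 110 113]
 [114 114 113 114 116 112 113 117 114 113 112 113 110  59  59  59  61  61
   60  57 110 114 113 110 112 110 112 112 111 110]
 [115 116 115 113 115 115 113 113 113 112 113 110 107  60  60  60  57  57
   59  70 112 111 110 110 113 109 110 109 109 110]
 [114 115 117 114 114 115 112 113 112 112 116 117  98  60 
[... 1492 characters left out ...]
 55  29   8  91  20  20
   65  92 112 106 112 113 112 110 113 116 114 114]
 [110 113 112 115 114 113 111 115 112  68  59  59  60  58  20  92  17  58
   56  57  58  59  59  59  77  77 105 110 114 114]
 [128 114 114 128 131 129 129 130 127  63  58  59  60  60  44  10  45  58
   59  57  63  75  78  76  77  76  78  74  59  62]
 [131 126 119 130 131 131 132 133 119  79  78  72  59  61  58  59  60  61
   75  77  76  77  77  77  77  75  76  78  75  73]
 [132 130 131 133 134 133 138 135  88  73  74  76  76  74  75  78  77  75
   76  76  76  78  77  77  79  79  76  77  75  73]
 [133 135 133 137 136 132 129 128  85  76  75  74  77  77  76  76  75  78
   78  75  77  80  77  78  76  74  73  75  77  76]]
```

Run:
```python
from h import *
d=np.load('pics/w9.npz');C=(d['K'],d['R'],d['t']);a=cv2.imread('pics/w9.png');g=cv2.cvtColor(a,cv2.COLOR_BGR2GRAY)
p,r=pose()
w=g[126:152,272:290].astype(float);ys,xs=np.nonzero(w>45);W=w[ys,xs];
# keep interior pixels of the line: per-row weighted centroid near col 279
L=[]
for y in range(130,151):
    row=g[y,275:285].astype(float)-22;row[row<10]=0
    if row.sum()>60:L.append([(row*np.arange(275,285)).sum()/row.sum(),y])
L=np.array(L);k=np.polyfit(L[:,1],L[:,0],1);e=np.array([[np.polyval(k,L[0,1]),L[0,1]],[np.polyval(k,L[-1,1]),L[-1,1]]]);print(e)
q=ray('',e,.04,C);v=q[1]-q[0];th=np.arctan2(v[1],v[0]);print('line',q[:,:2],np.hypot(*v[:2]),'angle',th)
m=(g[60:165,230:330]<45).astype(np.uint8);cs,_=cv2.findContours(m,0,1);kk=max(cs,key=cv2.contourArea).reshape(-1,2)+[230,60]
P=ray('',kk,.02,C)[:,:2]
# perpendicular coordinate of skirt edges and along-pointer coordinate
ux=np.array([np.cos(th),np.sin(th)]);uy=np.array([-ux[1],ux[0]])
y=P@uy;x=P@ux;print('across',y.min(),y.max(),(y.min()+y.max())/2,y.max()-y.min())
P4=q[:,:2];print('line across',P4@uy,'line along',P4@ux)
print('tail/near skirt edge along (z=.02)',x.min(),'nose (z=.04)',(ray('',kk,.04,C)[:,:2]@ux).max())
# circle fit on skirt side points
import scipy.optimize as so
c0=ux*(x.min()+.022)+uy*(y.min()+y.max())/2
s=(x<x.min()+.04);rs=so.least_squares(lambda c:np.hypot(*(P[s]-c).T)-.022,c0,loss='soft_l1',f_scale=.0005);print('skirt centre',rs.x,rs.cost,rs.x@ux,rs.x@uy)
```

```text
[[279.62324967 131.        ]
 [279.1407007  150.        ]]
line [[ 0.46283942 -0.18819881]
 [ 0.47547923 -0.19410169]] 0.013950231992412668 angle -0.43690693752007653
across 0.004738865702787584 0.0459970598814601 0.025367962792123843 0.04125819417867251
line across [0.02532509 0.02532509] line along [0.49899675 0.51294698]
tail/near skirt edge along (z=.02) 0.4688933841444078 nose (z=.04) 0.5182080464144172
skirt centre [ 0.45572134 -0.18489302] 4.7789305858978396e-05 0.4911484999833188 0.02530840440406607
```

Knob axis at (0.4556,-0.1849), pointer angle -0.43. Now grasp the bar.

Run:
```python
from h import *
print(goto([.4529,-.1836,.05],np.pi-.43))
```

```text
[ 1.347e-01 -2.500e-03  1.616e-01 -1.000e-04  1.900e-03  2.070e-02]
```

Emit:
{"name": "send_rows", "arguments": {"commands": [[0.05,-0.002,0.03,0,0,0.02],[0.1,-0.002,0.06,0,0,0.02],[0.134,-0.002,0.1,0,0,0.02],[0.134,-0.002,0.16,0,0,0.02],[0.134,-0.002,0.16,0,0,0.02],[0.134,-0.002,0.16,0,0,0.02],[0.134,-0.002,0.16,0,0,0.02],[0.134,-0.002,0.16,0,0,0.02]]}}

```text
clock: 18.45
ee_pos: [0.4535, -0.1848, 0.0513]
eef_rot: [-3.141, 0.003, 2.711]
wrist_force: [-0.6, 0.5, 0.0]
width: 0.0853
finger_force: 0.0
```

Run:
```python
from h import *
p,r=pose();print(p,r.as_euler('xyz'));print(goto([.4529,-.1836,-.0105],np.pi-.43))
```

```text
[ 0.45347476 -0.18477426  0.05133155] [-3.14107320e+00  2.83254561e-03  2.71079903e+00]
[ 0.0024  0.0017  0.1237 -0.0005  0.0027 -0.0008]
```

Emit:
{"name": "send_rows", "arguments": {"commands": [[0.001,0.002,0.04,0,0,0],[0.001,0.002,0.08,0,0,0],[0.001,0.002,0.11,0,0,0],[0.001,0.002,0.12,0,0,0],[0.001,0.002,0.122,0,0,0],[0.001,0.002,0.122,0,0,0],[0.001,0.002,0.122,0,0,0]]}}

```text
clock: 19.15
ee_pos: [0.4528, -0.1835, -0.0102]
eef_rot: [-3.141, 0.002, 2.71]
wrist_force: [0.2, 0.2, -0.8]
width: 0.0855
finger_force: 0.0
```

Emit:
{"name": "send_rows", "arguments": {"commands": [[0,0,0,0,0,0],[0,0,0,0,0,0],[0,0,0,0,0,0],[0,0,0,0,0,0],[0,0,0,0,0,0],[0,0,0,0,0,0],[0,0,0,0,0,0]], "jaw": 0}}

```text
clock: 19.85
ee_pos: [0.4521, -0.183, -0.0109]
eef_rot: [-3.142, 0.0, 2.71]
wrist_force: [-1.3, 0.3, 3.5]
width: 0.0122
finger_force: 61.0
```

Run:
```python
from h import *
print(goto([.590,.0328,.15],np.pi-.06))
```

```text
[-7.020e-02  5.074e-01 -3.218e-01 -1.000e-04  1.000e-04 -3.545e-01]
```

Emit:
{"name": "send_rows", "arguments": {"commands": [[0,0,-0.03,0,0,0],[0,0,-0.08,0,0,0],[0,0,-0.16,0,0,0],[0,0,-0.24,0,0,0],[0,0,-0.32,0,0,0],[0,0,-0.32,0,0,0]]}}

```text
clock: 20.45
ee_pos: [0.4553, -0.1851, 0.1544]
eef_rot: [-3.14, 0.011, 2.71]
wrist_force: [0.9, 0.2, -0.7]
width: 0.0121
finger_force: 60.6
```

Emit:
{"name": "send_rows", "arguments": {"commands": [[-0.01,0.07,0,0,0,-0.05],[-0.02,0.14,0,0,0,-0.1],[-0.03,0.21,0,0,0,-0.15],[-0.04,0.28,0,0,0,-0.2],[-0.05,0.35,0,0,0,-0.25],[-0.06,0.42,0,0,0,-0.3],[-0.07,0.48,0,0,0,-0.354],[-0.07,0.507,0,0,0,-0.354],[-0.07,0.507,0,0,0,-0.354],[-0.07,0.507,0,0,0,-0.354],[-0.07,0.507,0,0,0,-0.354],[-0.07,0.507,0,0,0,-0.354]]}}

```text
clock: 21.65
ee_pos: [0.5894, 0.0314, 0.149]
eef_rot: [-3.141, -0.0, 3.079]
wrist_force: [0.3, 0.5, 0.3]
width: 0.0122
finger_force: 60.6
```

Run:
```python
from h import *
C=cam('wrist');a=arm.get_image('wrist');cv2.imwrite('pics/w10.png',a);p,r=pose();print(p,r.as_euler('xyz'))
o=arm.get_obs();print(o['width'],o['finger_force'],o['wrist_force'])
print(goto([.590,.0328,.112],np.pi-.06))
ux=np.array([np.cos(-.06),np.sin(-.06)]);ax=p[:2]+.004*ux
# knob skirt near edge, and line predicted
q=proj('',[np.r_[ax,p[2]+.0109+.02],np.r_[ax-.022*ux,p[2]+.0109+.02],np.r_[ax+.012*ux,p[2]+.0509],np.r_[ax+.025*ux,p[2]+.0509]],C);print(q)
g=cv2.cvtColor(a,cv2.COLOR_BGR2GRAY);u,v=np.int_(q[0]);print(v,u);print(g[v-60:v+80:4,u-65:u+65:5])
```

```text
[0.5894941  0.03158335 0.14908714] [-3.14138247e+00  8.49879006e-05  3.07929739e+00]
0.01230970428896054 60.606361627578735 [ 0.11668901  0.12642718 -0.13692869]
[-0.0009  0.0025  0.0742 -0.0002  0.0001 -0.0022]
[[281.67892539 277.97160095]
 [281.51606547 232.68413745]
 [281.70585105 325.52230779]
 [281.80555787 352.32528411]]
277 281
[[132 134 132 134 135 135 135 134 129 132  83  66  49  42  43  45  69  85
   99 106 118 110 124 132 131 131]
 [134 134 136 135 135 135 136 131 130 129  87  67  35  24  32  40  71  89
  103 128 118 129 119 134 133 133]
 [133 133 130 130 128 128  97 128 125 121  17   7   4   4   7   7   8  50
  132 135 116 134 133 133 133 132]
 [131 131 130 132 133 109 130 134  86   5   4   4   4   6   5   7   6   6
   59 130 128 132 133 133 132 131]
 [131 131 158 131 132 131 133  70   6   6   7   4   5   6   6   4   4   7
    5  28 130 134 131 130 129 127]
 [208 197 216 134 131 132 128   3   6   4   5   7   5   6   4   5   6   5
    5   3  72  78 130 130 130 130]
 [213 214 215 132 131 131  56   4   7   6   8   5   5   3   7   6   2   5
    6   4  12 131 131 130 129 129]

[... 2352 characters left out ...]
10  40  10
   12  10   8   7   7  10   8  11]
 [  6   7   7   9   9   9   6  10   9  14 101   9  11 141  25  12 151  12
    8   9   9   7   3   7   9   9]
 [ 10  11  10   9  12   9   9   7  10  12 119  37  13 141  24  10 208  16
    7   6   8  11   9   9   6  12]
 [ 11  10   8  10   7   9   7   8   8  13 174 115  11 141  20  33 216  19
    9  10   9   8   7   7   9   9]
 [ 10   9   6   8   8   9   6   7   9  12 196 206  11 140  19  65 216  26
   10   9   7   8   8   9   9   5]
 [  7   7   9  11   9   9   9   7  11  20 199 213  29 141  18 150 174  30
   17  10   8   9  12   9   6  10]
 [  9  12   8  10  10  10   9   6   9  24 204 210 124  41  18 207 206  52
   28  10  10   7  10   5  10  12]]
```

The knob sits in the grip as predicted, with its line from about (281,318) to (281,348). Descend to just above the stem.

Emit:
{"name": "send_rows", "arguments": {"commands": [[-0.001,0.0025,0.02,0,0,0],[-0.001,0.0025,0.05,0,0,0],[-0.001,0.0025,0.074,0,0,0],[-0.001,0.0025,0.074,0,0,0],[-0.001,0.0025,0.074,0,0,0],[-0.001,0.0025,0.074,0,0,0],[-0.001,0.0025,0.074,0,0,0]]}}

```text
clock: 22.4
ee_pos: [0.5909, 0.0339, 0.1126]
eef_rot: [-3.142, 0.001, 3.081]
wrist_force: [0.2, 0.5, -0.3]
width: 0.0124
finger_force: 60.6
```

Emit:
{"name": "send_rows", "arguments": {"commands": [[0,0,0.006,0,0,0],[0,0,0.012,0,0,0],[0,0,0.018,0,0,0],[0,0,0.018,0,0,0],[0,0,0.018,0,0,0]]}}

```text
clock: 22.9
ee_pos: [0.5903, 0.034, 0.1027]
eef_rot: [3.142, -0.0, 3.081]
wrist_force: [-0.7, -0.2, -0.7]
width: 0.0122
finger_force: 60.6
```

Emit:
{"name": "send_rows", "arguments": {"commands": [[0,-0.0024,0,0,0,0],[0,-0.0024,0.004,0,0,0],[0,-0.0024,0.008,0,0,0],[0,-0.0024,0.008,0,0,0],[0,-0.0024,0.008,0,0,0]]}}

```text
clock: 23.4
ee_pos: [0.5902, 0.0327, 0.0988]
eef_rot: [-3.142, -0.0, 3.081]
wrist_force: [0.2, 0.3, -1.0]
width: 0.0126
finger_force: 60.6
```

No force yet. Continue.

Emit:
{"name": "send_rows", "arguments": {"commands": [[0,0,0.003,0,0,0],[0,0,0.006,0,0,0],[0,0,0.008,0,0,0],[0,0,0.008,0,0,0]]}}

```text
clock: 23.8
ee_pos: [0.5901, 0.0327, 0.0947]
eef_rot: [3.142, -0.0, 3.081]
wrist_force: [-0.7, -0.1, 0.7]
width: 0.0122
finger_force: 60.6
```

Emit:
{"name": "send_rows", "arguments": {"commands": [[0,0,0.005,0,0,0],[0,0,0.01,0,0,0],[0,0,0.016,0,0,0],[0,0,0.016,0,0,0]]}}

```text
clock: 24.2
ee_pos: [0.5899, 0.0328, 0.0863]
eef_rot: [3.141, -0.001, 3.081]
wrist_force: [0.1, 0.2, -0.2]
width: 0.0124
finger_force: 60.6
```

Emit:
{"name": "send_rows", "arguments": {"commands": [[0,0,0.004,0,0,0],[0,0,0.006,0,0,0],[0,0,0.006,0,0,0]]}}

```text
clock: 24.5
ee_pos: [0.5904, 0.0327, 0.0841]
eef_rot: [-3.142, 0.0, 3.081]
wrist_force: [-0.6, 0.4, 0.3]
width: 0.0121
finger_force: 60.7
```

Emit:
{"name": "send_rows", "arguments": {"commands": [[0,0,0.004,0,0,0],[0,0,0.008,0,0,0],[0,0,0.008,0,0,0]]}}

```text
clock: 24.8
ee_pos: [0.5906, 0.0327, 0.0805]
eef_rot: [-3.142, 0.001, 3.081]
wrist_force: [-2.3, 0.9, 7.0]
width: 0.0121
finger_force: 61.4
```

The spring is engaging: 7 N at about 3 mm. Press on to the stop.

Emit:
{"name": "send_rows", "arguments": {"commands": [[0,0,0.003,0,0,0],[0,0,0.006,0,0,0],[0,0,0.006,0,0,0],[0,0,0.006,0,0,0]]}}

```text
clock: 25.2
ee_pos: [0.5906, 0.0327, 0.0781]
eef_rot: [-3.141, 0.001, 3.081]
wrist_force: [-3.6, -0.6, 9.5]
width: 0.0118
finger_force: 61.9
```

Emit:
{"name": "send_rows", "arguments": {"commands": [[0,0,0.003,0,0,0],[0,0,0.006,0,0,0],[0,0,0.006,0,0,0],[0,0,0.006,0,0,0]]}}

```text
clock: 25.6
ee_pos: [0.591, 0.0327, 0.0777]
eef_rot: [-3.141, 0.003, 3.081]
wrist_force: [-9.0, 1.1, 24.1]
width: 0.012
finger_force: 63.8
```

Emit:
{"name": "send_rows", "arguments": {"commands": [[0,0,0,0,0,0],[0,0,0,0,0,0],[0,0,0,0,0,0],[0,0,0,0,0,0],[0,0,0,0,0,0]]}}

```text
clock: 26.1
ee_pos: [0.5909, 0.0327, 0.0776]
eef_rot: [-3.141, 0.003, 3.081]
wrist_force: [-7.7, 0.5, 23.0]
width: 0.0122
finger_force: 63.8
```

Steady at the stop with 23 N, so I'll hand it in.

```bash
python3 -c "
from workcell import arm
print(arm.job_done())"
```

```text
the job is handed in; nothing more can be done
None
```

I handed the job in at 26.1 s, with the bezel ring around the collar at panel height, the knob home on the stem with its flat matched, and the arm holding it down at its stop with about 23 N; no verdict came back.

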